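# Pack the bark, pine cone and bark chips into the craft box

### The arm

A 7-joint arm with a two-finger parallel gripper is mounted at the origin on the work surface. World frame = base frame: x ahead of the robot, y to its left, z up, the work surface at z = 0. Lengths are in m, angles in rad, forces in N, time in s.
With the tool pointing down it reaches from about 0.4 to 0.925 m from the base axis. Payload 4.1 kg.
Tool frame: the origin (TCP) lies where the fingers leave the gripper's body, on its centre line; the fingertips stand 73 mm ahead of it and the grasp point (between the pads) lies 54 mm ahead of it; z points along the fingers, y is the line along which they close (so a half turn about z gives the same grasp; the last joint's range is limited). The gripper opens to 85 mm and grips with 20 to 120 N. Pads are 22 mm wide; open, the fingers measure 114 mm over their backs; the gripper's body (76 mm by 85 mm) begins 54 mm behind the grasp point. The pads swing forward as they close: fully open they stand 13 mm farther back than shut.
Start: joints at [1.055, 0.398, 0.045, 1.537, -0.019, 1.207, -0.051], TCP at [0.263, -0.594, 0.304] pointing down, gripper open.
Joint ranges: [-2.82, 2.82], [-0.49, 2.23], [-1.37, 1.46], [0, 2.46], [-1.36, 4.5], [0.23, 2], [-2.94, 2.94]. Speed limits (rad/s): [2.57, 2.57, 3.14, 3.14, 3.14, 3.14, 3.14].

### API

Orientations are given as [roll, pitch, yaw] about the fixed x, y, z axes, in that order (R = Rz(yaw) Ry(pitch) Rx(roll)).
In Python, from plant import bot, set_gripper, planner, capture, workorder, status gives the robot as it stands. Calls block until the motion is done:
- bot.movep(position, orientation): joint-space move of the TCP to a pose.
- bot.movel(position, rotation=None, rate=0.15, force_limit=None): straight line of the TCP; rotation=None keeps the orientation; rate is the mean speed in m/s. With force_limit (N) it stops when the force on the tool has changed by that much, and returns True; else False.
- bot.set_joints(angles): joint-space move.
- set_gripper(opening, squeeze=None): opening from 0.0 (shut) to 1.0 (fully open); squeeze is the grip in N (None keeps the last); returns when the fingers have stopped.
- bot.wait(seconds).
- planner.inverse_kinematics(position, orientation): joint angles nearest the present ones, or None.
- capture(name): name is "side" or "top"; returns a dict with "image" (400x640x3 uint8, red, green, blue), "fx", "fy", "cx", "cy" (pixels), "view" (4x4, takes a point from world to camera coordinates). Camera axes: x right, y down, z forward; pixel columns grow to the right and rows downward; lengths in m; the calibration is good to about 2 mm. A picture is of the moment at which its call begins. There is no depth.
A pose or a line that the arm cannot do raises bot.Unreachable and nothing moves.
- workorder.job_done(): hands the job in; it is judged then, once.
Readings, each from a call of its own:
- status.get_time(): time.
- status.get_joint_positions(): joint angles.
- status.get_qvel(): joint speeds.
- status.get_joint_efforts(): joint torques, N m.
- status.get_ee_pos(): TCP position.
- status.get_orientation(): TCP orientation.
- status.get_contact_force(): force on the tool from outside, world axes, zero at the start.
- status.get_moment(): the same for the moment, N m.
- status.get_finger_gap(): opening from 0.0 (shut) to 1.0 (fully open).
- status.get_finger_force(): force on a finger pad.
Only numpy, scipy, OpenCV 4.12 (cv2) and the standard library are available. Lean on these libraries where they do the work, as an engineer would, in place of code of your own. Each camera call takes 0.05 s, during which the arm holds its last target. There are 200 camera calls.

### The job

Pack the craft box: first slide the bark slab in through the box's open side until all of it lies flat inside, then put the pine cone in, clear of the open edge, and then tip all five bark chips out of the tumbler into the box. Stand the empty tumbler upright on the table again, outside the box, and leave the paint bottle, jar, tape, punch and brush where they are.

Things in the scene. Friction and masses are not known exactly. Their poses are not given: they have to be found in the camera images.
- box: low cardboard box fixed to the table, open on top and with one side cut away. Inside 170 mm wide (its x) and 200 mm deep (its y); walls 5 mm thick, 65 mm high on three sides; the open side faces its -y. Origin: centre of the inside floor, which is level with the table (no lip), so walls' inner faces at x = +-85 mm and y = +100 mm, open edge at y = -100 mm.
- bark: flat brown slab of bark lying before the box's open side, 110 mm (x) by 100 mm (y), 18 mm thick, 0.18 kg: too wide to grasp. Origin: centre of its underside; its y axis points roughly towards the box.
- bark_c0 (a point): corner of the bark slab at x = +55 mm, y = +50 mm of its frame, at mid-thickness (9 mm up)
- bark_c1 (a point): corner of the bark slab at x = -55 mm, y = +50 mm of its frame, at mid-thickness (9 mm up)
- bark_c2 (a point): corner of the bark slab at x = -55 mm, y = -50 mm of its frame, at mid-thickness (9 mm up)
- bark_c3 (a point): corner of the bark slab at x = +55 mm, y = -50 mm of its frame, at mid-thickness (9 mm up)
- cone: pine cone standing upright on its flat base, 70 mm tall; 56 mm across from 22 to 42 mm up, tapering to 40 mm at the base and 24 mm at the tip, 0.06 kg. Origin: centre of its base, z up.
- cone_mid (a point): middle of the pine cone, on its axis 35 mm above its base
- cup: plain metal tumbler standing upright, 80 mm tall, outer diameter 58 mm at the base and 68 mm at the rim, wall 3 mm, 0.12 kg; holds the five chips. Origin: centre of its underside, z up.
- chip0: chunky block-shaped bark chip, 23 by 18 by 11 mm, 10 g, at first in the tumbler (they fill its lowest 38 mm). Origin: centre of its underside.
- chip1: chunky block-shaped bark chip, 23 by 18 by 11 mm, 10 g, at first in the tumbler (they fill its lowest 38 mm). Origin: centre of its underside.
- chip2: chunky block-shaped bark chip, 23 by 18 by 11 mm, 10 g, at first in the tumbler (they fill its lowest 38 mm). Origin: centre of its underside.
- chip3: chunky block-shaped bark chip, 23 by 18 by 11 mm, 10 g, at first in the tumbler (they fill its lowest 38 mm). Origin: centre of its underside.
- chip4: chunky block-shaped bark chip, 23 by 18 by 11 mm, 10 g, at first in the tumbler (they fill its lowest 38 mm). Origin: centre of its underside.
- paint: black paint bottle, 48 mm across, 130 mm tall, standing; leave it alone. Origin: centre of its underside.
- jar: paint jar with white lid, 56 mm across, 55 mm tall, standing; leave it alone. Origin: centre of its underside.
- tape: roll of paper tape lying flat, 70 mm across, 20 mm high; leave it alone. Origin: centre of its underside.
- punch: small craft punch, 60 by 42 mm, 50 mm high; leave it alone. Origin: centre of its underside.
- brush: paint brush lying flat, 170 mm long along its x; leave it alone. Origin: under its middle.
Not all that is in view belongs to the job. What is meant by the cone is not blue or red, and is the larger of those in its own colour.

How it is judged:
By the outcome, as a careful person would: the job done as asked, in the order asked, and still so for the second after the job is handed in, with the robot touching nothing.
It also fails if it takes over 72 s, if anything falls off the work surface, if the arm or the gripper's body presses on something with over 40 N, if the wrist force passes 120 N, or if a joint passes its speed limit or range.

## Working session

There is one attempt and no reset: what is moved stays moved. The work goes in short steps, each a Python script; the robot and the scene stay as the last script left them, time stands still between calls to the robot, and variables do not carry over. Pictures are saved under pics/ and viewed, at most 10 in all, crops included, and the job is handed in when it is done.

```bash
mkdir -p pics; ls; cat > h.py <<'E'
import numpy as np, cv2
from plant import bot,set_gripper,planner,capture,workorder,status
def snap(cam,name):
    c=capture(cam); cv2.imwrite(f'pics/{name}.png',c['image'][:,:,::-1]); np.savez(f'pics/{name}.npz',**c); return c
def ray(c,u,v,z):
    V=np.asarray(c['view']);R=V[:3,:3];t=V[:3,3];o=-R.T@t
    d=R.T@np.array([(u-c['cx'])/c['fx'],(v-c['cy'])/c['fy'],1]); return o+d*(z-o[2])/d[2]
def proj(c,p):
    V=np.asarray(c['view']);q=V[:3,:3]@np.asarray(p)+V[:3,3]
    return np.array([c['fx']*q[0]/q[2]+c['cx'],c['fy']*q[1]/q[2]+c['cy']])
E
python3 - <<'E'
from h import *
for n in('top','side'):
    c=snap(n,n+'0');V=np.asarray(c['view']);print(n,c['fx'],c['cx'],c['cy'],-V[:3,:3].T@V[:3,3],V[:3,:3].round(3).tolist())
print(status.get_time(),status.get_ee_pos(),status.get_orientation())
E
```

```text
pics
top 508.17256836589667 322.80282421488613 200.46215847351536 [ 0.36503263 -0.08286543  1.13308014] [[0.027, -1.0, 0.006], [-0.982, -0.027, -0.185], [0.186, -0.001, -0.983]]
side 367.8930389453264 323.0053795489723 199.30890030716742 [0.18598483 0.47447396 0.49598275] [[-0.833, -0.553, -0.016], [-0.292, 0.465, -0.836], [0.47, -0.692, -0.549]]
0.1 [ 0.26299565 -0.59393091  0.30295916] [-3.13983167e+00  1.15008599e-04  4.16937979e-01]
```

View pics/top0.png

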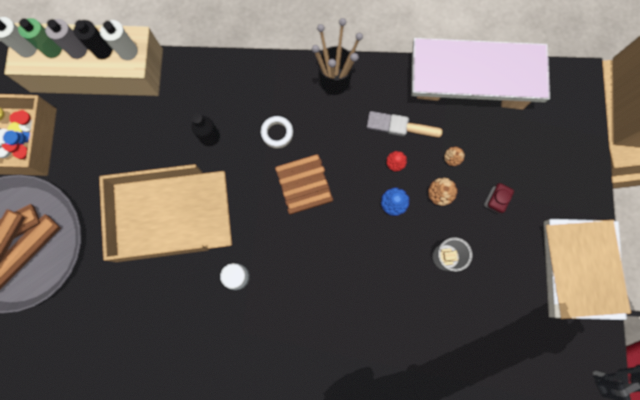

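View pics/side0.png

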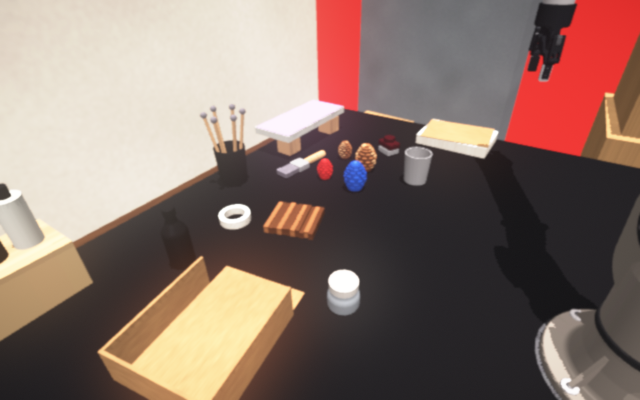

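Top view: box at about (165,215) with its open side to the right (-y), bark (303,183), cone (443,191), a smaller brown decoy (454,156), blue and red decoys, cup (452,254), jar (233,277), tape (277,131), paint (204,128), punch (500,198), brush (405,124). The side view agrees.

```bash
python3 - <<'E'
from h import *
c=dict(np.load('pics/top0.npz'));s=dict(np.load('pics/side0.npz'))
im=c['image'];hsv=cv2.cvtColor(im,cv2.COLOR_RGB2HSV)
m=((hsv[:,:,2]>60)).astype(np.uint8)
n,l,st,ce=cv2.connectedComponentsWithStats(m)
for i in range(1,n):
    if 60<st[i,4]<20000: 
        pts=np.argwhere(l==i)[:,::-1].astype(np.float32); r=cv2.minAreaRect(pts)
        print(st[i],ce[i].round(1),ray(c,*ce[i],0.0).round(3)[:2],np.round(r[1],1),round(r[2],1))
a=im[150:280,80:340]; b=s['image'][190:400,90:390]
cv2.imwrite('pics/z1.png',cv2.resize(a,None,fx=3,fy=3,interpolation=cv2.INTER_CUBIC)[:,:,::-1])
cv2.imwrite('pics/z2.png',cv2.resize(b,None,fx=2.6,fy=2.6,interpolation=cv2.INTER_CUBIC)[:,:,::-1])
E
```

```text
[    0    93    81   221 13346] [ 31.6 207. ] [0.546 0.573] [ 80. 220.] 0.0
[ 366  110   78   28 1226] [399.9 124.8] [ 0.764 -0.259] [77.1 21.4] 11.3
[260 115  34  34 741] [276.5 131.4] [0.739 0.028] [33. 33.] 90.0
[444 146  22  21 356] [454.2 155.8] [ 0.692 -0.384] [20. 21.] 90.0
[386 150  22  22 384] [396.4 160.5] [ 0.677 -0.251] [21. 21.] 90.0
[ 274  154   60   61 2413] [303.6 183.5] [ 0.617 -0.039] [51.2 48.5] 73.2
[   98   163   135   100 11252] [162.9 212.4] [0.542 0.276] [ 89.4 133. ] 83.0
[428 177  30  30 698] [442.5 191.1] [ 0.608 -0.356] [29. 29.] 45.0
[484 183  30  30 573] [499.1 197.2] [ 0.598 -0.485] [22.8 28.2] 26.6
[381 187  29  29 683] [394.9 201.1] [ 0.582 -0.247] [28. 28.] 90.0
[ 433  237   40   35 1116] [453.1 254.6] [ 0.464 -0.377] [34. 39.] 90.0
[219 262  31  29 687] [234.  276.1] [0.404 0.108] [29.5 27.7] 26.6
[619 373  21  27 282] [630.9 389.8] [ 0.187 -0.75 ] [21.1 23.5] 24.0
```

View pics/z1.png

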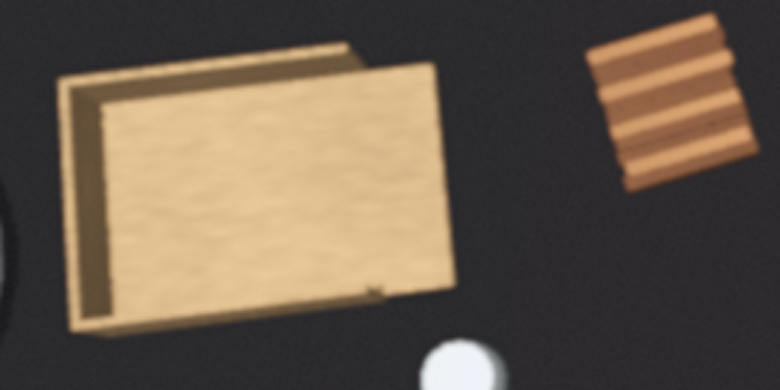

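View pics/z2.png

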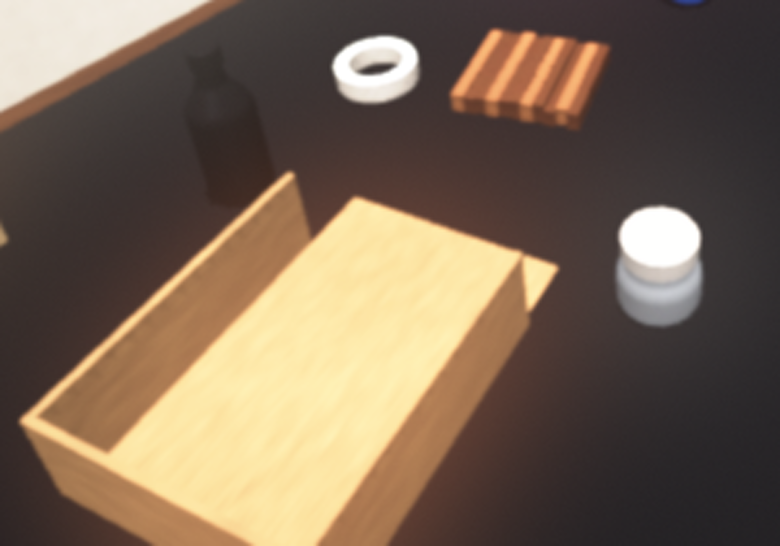

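z1 shows the box floor: open edge from (434,63) to (456,286), back inner corner (101,103), wall-top outer corners (58,78) and (71,331), right wall ending at (347,44). The bark is a ridged slab with corners (586,52), (714,12), (758,152), (628,192). z2 shows the walls ending a little before the floor edge.

```bash
python3 - <<'E'
from h import *
c=dict(np.load('pics/top0.npz'));s=dict(np.load('pics/side0.npz'))
T=lambda X,Y,z:ray(c,(X+.5)/3-.5+80,(Y+.5)/3-.5+150,z)[:2].round(4)
S=lambda X,Y,z:ray(s,(X+.5)/2.6-.5+90,(Y+.5)/2.6-.5+190,z)[:2].round(4)
print('open up',T(434,63,0),S(356,198,0),'open low',T(456,286,0),S(557,267,0))
print('backup inner',T(101,103,0),S(107,451,0));print('top outer back',T(58,78,.065),S(23,421,.065),T(71,331,.065))
print('wall ends top',T(347,44,.065),S(292,174,.065),T(383,292,.065),S(522,254,.065))
print('wall end base',T(367,68,0),S(310,240,0))
print('bark T',T(586,52,.016),T(714,12,.016),T(757,147,.009),T(628,188,.009))
print('bark S',S(452,103,.009),S(493,31,.016),S(609,44,.016),S(579,122,.009))
# bark rect: hsv mask, box from side
hs=cv2.cvtColor(c['image'],cv2.COLOR_RGB2HSV)
m=(hs[:,:,2]>60).astype(np.uint8);m[:,:270]=0;m[:,340:]=0;m[:150]=0;m[220:]=0
p=np.argwhere(m)[:,::-1]
w=np.array([ray(c,u,v,.011)[:2] for u,v in p]).astype(np.float32)
print('bark rect',cv2.minAreaRect(w*1000), cv2.boxPoints(cv2.minAreaRect(w*1000)).round(1).tolist())
# cone & cup: both views circles
for nm,cc,sel in(('coneT',c,(428,177,30,30)),('cupT',c,(433,237,40,35))):
    x,y,w_,h=sel
    mm=np.zeros((400,640),np.uint8);mm[y:y+h,x:x+w_]=(cv2.cvtColor(cc['image'],cv2.COLOR_RGB2HSV)[y:y+h,x:x+w_,2]>60)
    q=np.argwhere(mm)[:,::-1];print(nm,cv2.minEnclosingCircle(q.astype(np.float32)),q.mean(0))
h2=cv2.cvtColor(s['image'],cv2.COLOR_RGB2HSV);m2=(h2[:,:,2]>70).astype(np.uint8)
n,l,st,ce=cv2.connectedComponentsWithStats(m2)
for i in range(1,n):
    if 80<st[i,4]<3000 and 300<ce[i][0]<460 and 120<ce[i][1]<320: print('side',st[i],ce[i].round(1))
E
```

```text
open up [0.6421 0.1438] [0.6388 0.1445] open low [0.4723 0.1168] [0.4727 0.1182]
backup inner [0.6038 0.3943] [0.607 0.368]
top outer back [0.6076 0.3996] [0.6034 0.3956] [0.4275 0.371 ]
wall ends top [0.6386 0.1944] [0.6327 0.1946] [0.4605 0.1561] [0.459 0.168]
wall end base [0.6368 0.1946] [0.635  0.1926]
bark T [0.65   0.0266] [ 0.684 -0.069] [ 0.5819 -0.1042] [ 0.5481 -0.0087]
bark S [0.6463 0.027 ] [ 0.6789 -0.0673] [ 0.5781 -0.1061] [ 0.5431 -0.0092]
bark rect ((615.770751953125, -40.14094543457031), (118.40444946289062, 110.05162811279297), 18.820659637451172) [[542.0, -7.199999809265137], [577.5, -111.30000305175781], [689.5999755859375, -73.0999984741211], [654.0999755859375, 31.0]]
coneT ((442.3465270996094, 190.98019409179688), 15.080143928527832) [442.46561605 191.10028653]
cupT ((452.5, 254.96153259277344), 20.14051055908203) [453.13709677 254.61111111]
side [377 134  23  23 359] [388.7 145.3]
side [ 342  142   36   50 1100] [359.7 166.6]
```

```bash
cat >> h.py <<'E'
B=np.array([.534,.280]); BY=.157
def box(x,y): return B+np.array([np.cos(BY)*x-np.sin(BY)*y,np.sin(BY)*x+np.cos(BY)*y])
def ik(p,o):
    try: return planner.inverse_kinematics(list(p),list(o))
    except Exception as e: return None
E
python3 - <<'E'
from h import *
for a in(np.pi/2,-np.pi/2):
    for p,y in(((.639,-.115),.333),(box(0,-16),BY)):
        q=ik([*p,.08],[np.pi,0,y+a]);print(a,p,None if q is None else np.round(q,2))
c=dict(np.load('pics/top0.npz'));s=dict(np.load('pics/side0.npz'))
print('cone',ray(c,442.4,191,.034),'cup',ray(c,455.8,253.6,.08))
for z in(0,.08): print('cup side proj',proj(s,[*ray(c,455.8,253.6,.08)[:2],z]))
for z in(.0,.035,.07): print('cone side proj',proj(s,[*ray(c,442.4,191,.034)[:2],z]))
from scipy.spatial.transform import Rotation as Ro
# cup: side-ish grasp with tool tilt th from down, azimuth az; pour = spin about tool z
cup=ray(c,455.8,253.6,.08)[:2]
def tool(az,th,spin):  # tool z = (sin th * az dir, -cos th), tool y horizontal, spin about tool z
    z=np.array([np.sin(th)*np.cos(az),np.sin(th)*np.sin(az),-np.cos(th)]);y=np.array([-np.sin(az),np.cos(az),0]);x=np.cross(y,z)
    return Ro.from_matrix(np.c_[x,y,z])*Ro.from_euler('z',spin)
for th in(45,60,75,90):
  for az in(-60,-40,-20,0):
    for sp in(0,180):
      r=tool(*np.radians([az,th,sp]));p=np.array([*cup,.05])-.054*r.as_matrix()[:,2]
      q=ik(p,r.as_euler('xyz'))
      if q is not None: print('grasp',th,az,sp,np.round(q,2))
E
```

```text
1.5707963267948966 (0.639, -0.115) [ 0.48  0.68 -0.52  1.71  0.42  0.87  0.12]
1.5707963267948966 [  3.035693   -15.52321272] None
-1.5707963267948966 (0.639, -0.115) [ 0.04  0.63  0.1   1.72 -0.08  0.79 -2.63]
-1.5707963267948966 [  3.035693   -15.52321272] None
cone [ 0.60116555 -0.34747992  0.034     ] cup [ 0.45953416 -0.36193886  0.08      ]
cup side proj [414.15839842 179.03755211]
cup side proj [417.93012044 151.78012575]
cone side proj [364.43011124 167.82660867]
cone side proj [365.0089282  156.64248655]
cone side proj [365.61003634 145.02764557]
grasp 45 -60 0 [ 0.25  0.46  0.1   2.36  2.15  0.53 -1.22]
grasp 45 -60 180 [ 0.48  0.45 -0.16  2.36  2.08  0.62  2.04]
grasp 45 -40 0 [ 1.51  0.75 -1.16  2.39  2.26  0.81 -0.48]
grasp 45 -40 180 [ 1.2   0.53 -0.76  2.4   2.46  0.62  2.29]
grasp 45 -20 0 [ 1.71  0.77 -1.15  2.35  2.47  0.44 -0.23]
grasp 45 -20 180 [ 1.56  0.63 -0.95  2.36  2.8   0.36  2.5 ]
grasp 45 0 0 [-0.02  1.11  1.26  2.28  4.25  1.55 -2.39]
grasp 45 0 180 [-0.02  1.11  1.26  2.28  4.25  1.55  0.75]
grasp 60 -60 0 [ 0.26  0.61 -0.02  2.44  2.29  1.   -1.48]
gra
[... 167 characters left out ...]
grasp 75 -60 0 [ 0.19  0.84 -0.02  2.45  2.29  1.42 -1.68]
grasp 75 -60 180 [0.13 0.85 0.04 2.45 2.29 1.39 1.42]
grasp 75 0 0 [ 0.33  1.2   0.85  2.32  3.91  2.   -1.99]
grasp 75 0 180 [0.33 1.2  0.85 2.32 3.91 2.   1.15]
grasp 90 -60 0 [ 0.19  1.08 -0.04  2.38  2.23  1.8  -1.8 ]
grasp 90 -60 180 [-0.54  1.39  0.64  2.4   2.06  1.14  0.82]
grasp 90 -20 0 [ 2.2   1.94 -1.18  2.39  3.65  0.6   0.03]
grasp 90 -20 180 [-0.38  2.18  1.02  2.43  2.32  1.81 -0.16]
grasp 90 0 0 [ 0.85  1.08  0.25  2.24  4.13  1.84 -1.55]
grasp 90 0 180 [0.85 1.08 0.25 2.24 4.13 1.84 1.59]<sys>:0: UserWarning: Gimbal lock detected. Setting third angle to zero since it is not possible to uniquely determine all angles.
```

```bash
python3 - <<'E'
from h import *
P=np.pi
y0=.333;b=np.array([-np.sin(y0),np.cos(y0)]);e=np.array([.614,-.039])-.05*b
st=e-.03*b; end=box(.003,-.018); mid=e+ (end-e)*.4
O=lambda y:[P,0,y+P/2]
for p,o in((st,y0),(mid,BY+.06),(end,BY)): print(p,ik([*p,.075],O(o)) is not None)
set_gripper(.75)
bot.movep([*st,.15],O(y0))
print(bot.movel([*st,.055],rate=.06,force_limit=6),status.get_ee_pos())
z=status.get_ee_pos()[2]+.004
bot.movel([*st,z],rate=.1)
print('m1',bot.movel([*mid,z],O(BY+.04),rate=.09,force_limit=30),status.get_contact_force())
print('m2',bot.movel([*end,z],O(BY),rate=.09,force_limit=25),status.get_ee_pos(),end,status.get_contact_force(),status.get_time())
back=box(.003,-.05);bot.movel([*back,z],rate=.15);bot.movel([*back,.2],rate=.25)
set_gripper(1.0)
bot.movep([.601,-.347,.2],O(BY))
snap('top','top1');print(status.get_time())
im=cv2.imread('pics/top1.png')[110:290,80:480];cv2.imwrite('pics/z3.png',cv2.resize(im,None,fx=2,fy=2,interpolation=cv2.INTER_CUBIC))
E
```

```text
[ 0.64015038 -0.11460528] True
[0.59411739 0.0533242 ] True
[0.53977751 0.26269045] True
True [ 0.64001756 -0.11448405  0.06665122]
m1 False [-0.44884176 -0.34602134 -0.36105256]
m2 False [0.53991584 0.26235462 0.0706503 ] [0.53977751 0.26269045] [ 0.50311379 -1.99383686  1.46756925] 8.8333
12.35
```

View pics/z3.png

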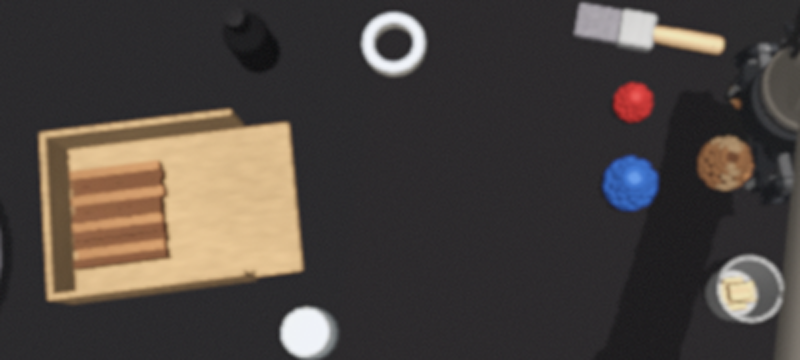

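The bark lies flat against the back wall (z3 roughly x 72–168, y 160–268). The gripper is above the cone at (725,163), and the cup at (745,290) is untouched. Next: the cone.

```bash
python3 - <<'E'
from h import *
P=np.pi; g=np.array([.601,-.347]); pl=box(0,-.043)
og=[P,0,np.radians(130)]; op=[P,0,BY+P/2]
print([ik(a,o) is not None for a,o in(([*g,.081],og),([*pl,.081],op),([*pl,.2],op))])
bot.movep([*g,.17],og); print(bot.movel([*g,.080],rate=.12,force_limit=6),status.get_ee_pos())
set_gripper(0,25); print('gap',status.get_finger_gap(),status.get_finger_force())
bot.movel([*g,.22],rate=.2)
bot.movep([*pl,.22],op); print('gap',status.get_finger_gap())
print(bot.movel([*pl,.0815],rate=.12,force_limit=6),status.get_ee_pos(),status.get_time())
set_gripper(.9); bot.movel([*pl,.22],rate=.2)
bot.movep([.45,-.1,.25],op)
snap('top','top2');snap('side','side2');print(status.get_time())
im=np.hstack([cv2.imread('pics/top2.png')[130:290,80:330],cv2.imread('pics/side2.png')[190:350,100:350]]);cv2.imwrite('pics/z4.png',cv2.resize(im,None,fx=1.6,fy=1.6,interpolation=cv2.INTER_CUBIC))
E
```

```text
[True, True, True]
False [ 0.6017044  -0.34717958  0.08085431]
gap 0.6419440588541665 26.882631880425834
gap 0.6454632595446566
True [0.53989751 0.23714461 0.08115715] 18.2583
20.875
```

View pics/z4.png

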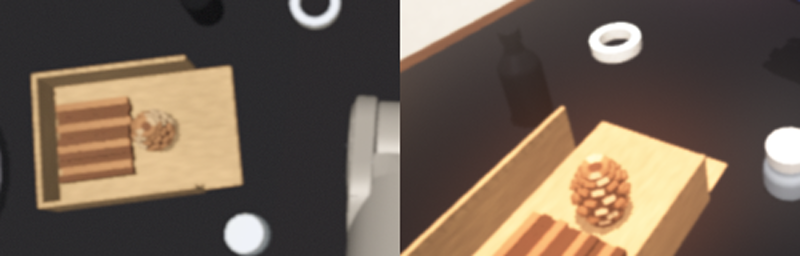

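The cone stands in the box at about (157,131) in z4, just in front of the bark, and everything else is in place. Next: find cup grasp and pour poses.

```bash
cat >> h.py <<'E'
import warnings; warnings.filterwarnings('ignore')
from scipy.spatial.transform import Rotation as Ro
CUP=np.array([.4595,-.362])
def tool(az,th,spin):
    az,th,spin=np.radians([az,th,spin])
    z=np.array([np.sin(th)*np.cos(az),np.sin(th)*np.sin(az),-np.cos(th)]);y=np.array([-np.sin(az),np.cos(az),0]);x=np.cross(y,z)
    return Ro.from_matrix(np.c_[x,y,z])*Ro.from_euler('z',spin)
def pose(p,az,th,spin,off=.052):
    r=tool(az,th,spin); return (np.asarray(p)-off*r.as_matrix()[:,2]).tolist(), r.as_euler('xyz').tolist()
E
python3 - <<'E'
from h import *
p=[*box(0,.03),.155]
for th in(75,90,100):
  for az in(-30,0,30,60,90):
    for sp in(90,-90):
      q=ik(*pose(p,az,th,sp))
      if q is not None: print('pour',th,az,sp,np.round(q,2))
for th in(50,60,70):
  for az in(-80,-70,-60,-50,-40,-30):
    for sp in(0,180):
      a,b=[ik(*pose([*CUP,z],az,th,sp)) for z in(.05,.2)]
      if a is not None and b is not None: print('grasp',th,az,sp,np.round(a,2),np.round(b,2))
E
```

```text
pour 75 -30 90 [-1.89  1.09  1.06  2.04  0.74  0.65 -2.31]
pour 75 -30 -90 [-0.48  0.84 -0.84  2.01  1.67  1.89  0.48]
pour 75 0 90 [-1.9   0.99  1.05  2.39  2.23  0.55  2.73]
pour 75 0 -90 [-0.38  0.68 -0.78  2.35  2.11  1.57  0.46]
pour 75 60 90 [ 0.74  0.94 -1.16  2.35  3.78  0.52 -2.62]
pour 75 60 -90 [ 0.74  0.94 -1.16  2.35  3.78  0.52  0.52]
pour 75 90 90 [ 0.61  0.87 -0.89  2.01 -1.11  0.76  2.47]
pour 75 90 -90 [ 0.56  0.84 -0.83  2.01 -1.16  0.81 -0.64]
pour 90 -30 90 [-1.92  1.32  1.06  2.02  0.8   0.74 -2.5 ]
pour 90 -30 -90 [-0.7   0.91 -0.56  1.99  1.69  1.98  0.35]
pour 90 0 90 [-1.82  1.13  0.85  2.37  1.99  0.91  2.74]
pour 90 0 -90 [-0.56  0.85 -0.58  2.34  2.23  1.89  0.29]
pour 90 60 90 [-0.78  0.97  0.65  2.37  3.76  1.96  2.77]
pour 90 60 -90 [-0.78  0.97  0.65  2.37  3.76  1.96 -0.37]
pour 90 90 90 [ 0.59  1.02 -0.82  1.99 -1.25  0.96  2.7 ]
pour 90 90 -90 [ 0.59  1.02 -0.83  1.99 -1.25  0.96 -0.44]
pour 100 -30 90 [-2.02  1.72  1.25  1.99  0.39  0.63 -2.24]
pour 100 -30 -90 [-1.01  0.94 -0.16  1.97  1.58  1.88  0.24]
pour 100 0 90 [-1.84  1.33  0.84  2.32  1.8
[... 2004 characters left out ...]
3 -0.16  2.36  2.    1.05  1.78] [-0.72  0.47  1.06  2.36  1.72  0.46  2.06]
grasp 60 -60 0 [ 0.46  0.62 -0.24  2.44  2.27  1.08 -1.38] [ 0.72  0.22 -0.52  2.4   1.95  0.84 -0.93]
grasp 60 -60 180 [ 0.75  0.67 -0.56  2.43  2.26  1.21  1.92] [-0.16  0.21  0.45  2.43  2.01  0.66  2.06]
grasp 70 -80 0 [ 0.3   0.78 -0.27  2.27  1.82  1.37 -1.4 ] [ 0.47  0.43 -0.47  2.28  1.68  1.33 -1.05]
grasp 70 -80 180 [-0.65  1.1   0.85  2.29  1.69  0.49  1.43] [-0.78  0.73  1.06  2.31  1.48  0.55  1.99]
grasp 70 -70 0 [ 0.33  0.76 -0.25  2.37  2.05  1.36 -1.46] [ 0.57  0.38 -0.51  2.38  1.88  1.24 -1.08]
grasp 70 -70 180 [-0.11  0.79  0.25  2.38  2.02  1.07  1.48] [-0.28  0.39  0.45  2.4   1.86  0.92  1.9 ]
```

```bash
python3 - <<'E'
from h import *
A=(-70,60,0)
set_gripper(1.0)
pre=pose([*CUP,.052],*A,off=.15); gr=pose([*CUP,.052],*A)
print([ik(*x) is not None for x in (pre,gr)])
bot.movep(*pre); print(bot.movel(*gr,rate=.1,force_limit=8),np.subtract(status.get_ee_pos(),gr[0]))
snap('top','top3');snap('side','side3')
set_gripper(0,35); print('gap',status.get_finger_gap(),status.get_finger_force(),status.get_time(),np.round(status.get_joint_positions(),2))
im=np.hstack([cv2.imread('pics/top3.png')[170:320,340:540],cv2.imread('pics/side3.png')[80:230,330:530]]);cv2.imwrite('pics/z5.png',cv2.resize(im,None,fx=2,fy=2,interpolation=cv2.INTER_CUBIC))
E
```

```text
[True, True]
False [0.00012455 0.00048792 0.0001859 ]
gap 0.7479943950257553 38.0458370530753 24.1667 [ 0.55  0.65 -0.43  2.36  2.    1.19 -1.26]
```

View pics/z5.png

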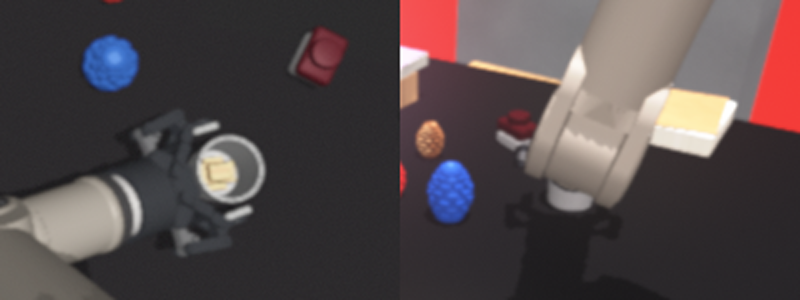

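The open fingers straddle the cup centrally at (230,170) in z5, with the chips inside, and the gripper has since closed at 64 mm. Lift and swing over to the box.

```bash
python3 - <<'E'
from h import *
A=(-70,60,0)
up=pose([*CUP,.20],*A); bot.movel(*up,rate=.15); print('gap',status.get_finger_gap())
q=np.array(status.get_joint_positions()); t=box(.01,0); d=np.arctan2(t[1],t[0])-np.arctan2(CUP[1],CUP[0])
q[0]-=d; bot.set_joints(q.tolist())
print(status.get_ee_pos(),np.round(status.get_joint_positions(),2),status.get_time())
o=Ro.from_euler('xyz',status.get_orientation()).as_matrix();g=np.array(status.get_ee_pos())+.052*o[:,2];print('grasp pt',g,'target',t,'az',np.degrees(np.arctan2(o[1,2],o[0,2])))
for z in(.14,.155,.17):
  for az in(-20,-10,0,10):
    for th in(80,90,95):
      x=ik(*pose([*t,z],az,th,0))
      if x is not None: print(z,az,th,np.round(x,2))
E
```

```text
gap 0.7496683332822075
[0.47464874 0.27092216 0.22485308] [-0.55  0.27 -0.47  2.33  1.72  0.98 -0.89] 27.5667
grasp pt [0.5194956  0.26733802 0.19877794] target [0.54387701 0.28156356] az -4.569335171365699
0.14 -20 80 [-0.71  0.74 -0.45  2.17  1.77  1.64 -1.24]
0.14 -20 90 [-0.77  0.86 -0.39  2.15  1.82  1.81 -1.34]
0.14 -20 95 [-0.79  0.91 -0.35  2.13  1.84  1.9  -1.38]
0.14 -10 80 [-0.71  0.7  -0.4   2.29  1.94  1.56 -1.3 ]
0.14 -10 90 [-0.76  0.83 -0.34  2.27  1.99  1.77 -1.4 ]
0.14 -10 95 [-0.78  0.9  -0.31  2.25  2.01  1.87 -1.45]
0.14 0 80 [-0.69  0.67 -0.34  2.39  2.17  1.51 -1.36]
0.14 0 90 [-0.74  0.82 -0.29  2.37  2.21  1.75 -1.47]
0.14 0 95 [-0.75  0.89 -0.27  2.34  2.22  1.87 -1.51]
0.14 10 90 [-0.66  0.82 -0.26  2.44  2.48  1.77 -1.49]
0.14 10 95 [-0.67  0.9  -0.23  2.42  2.49  1.9  -1.53]
0.155 -20 80 [-0.71  0.71 -0.45  2.17  1.76  1.63 -1.22]
0.155 -20 90 [-0.76  0.82 -0.39  2.16  1.81  1.81 -1.31]
0.155 -20 95 [-0.78  0.88 -0.36  2.14  1.84  1.89 -1.36]
0.155 -10 80 [-0.7   0.66 -0.41  2.29  1.93  1.55 -1.27]
0.155 -10 90 [-0.76  0.8  -0.35  2.27  1.99  1.76 -1.38]

[... 186 characters left out ...]
0.85 -0.27  2.36  2.22  1.85 -1.49]
0.155 10 90 [-0.66  0.78 -0.26  2.45  2.47  1.74 -1.47]
0.155 10 95 [-0.67  0.86 -0.24  2.43  2.49  1.88 -1.51]
0.17 -20 80 [-0.71  0.67 -0.45  2.18  1.74  1.61 -1.19]
0.17 -20 90 [-0.76  0.79 -0.4   2.16  1.81  1.8  -1.29]
0.17 -20 95 [-0.78  0.85 -0.37  2.15  1.83  1.88 -1.33]
0.17 -10 80 [-0.7   0.63 -0.42  2.29  1.92  1.53 -1.24]
0.17 -10 90 [-0.75  0.76 -0.36  2.28  1.98  1.75 -1.35]
0.17 -10 95 [-0.77  0.82 -0.33  2.27  2.01  1.85 -1.4 ]
0.17 0 80 [-0.67  0.59 -0.37  2.39  2.14  1.46 -1.3 ]
0.17 0 90 [-0.74  0.74 -0.3   2.38  2.19  1.71 -1.42]
0.17 0 95 [-0.75  0.81 -0.28  2.37  2.22  1.83 -1.46]
0.17 10 95 [-0.67  0.82 -0.25  2.44  2.48  1.85 -1.49]
```

```bash
python3 - <<'E'
from h import *
bot.movep(*pose([*box(.02,.005),.148],-8,90,0))
q=np.array(status.get_joint_positions());q0=q.copy();print(np.round(q,2))
for s in(1.4,1.8,2.2,2.7,3.14):
    q[6]=q0[6]+s; bot.set_joints(q.tolist()); print(s,np.round(status.get_contact_force(),2),status.get_time())
bot.wait(.5)
print('gap',status.get_finger_gap(),np.round(status.get_contact_force(),2),status.get_time())
snap('top','top4');snap('side','side4')
im=np.hstack([cv2.imread('pics/top4.png')[130:290,80:330],cv2.imread('pics/side4.png')[170:400,60:390][:, :].copy()[:160]]) if 0 else None
a=cv2.resize(cv2.imread('pics/top4.png')[130:290,80:330],(400,256));b=cv2.resize(cv2.imread('pics/side4.png')[150:400,60:390],(338,256));cv2.imwrite('pics/z6.png',np.hstack([a,b]))
E
```

```text
[-0.75  0.81 -0.33  2.27  2.04  1.74 -1.38]
1.4 [-0.66 -0.14 -2.39] 29.5917
1.8 [-0.64 -0.01 -2.37] 30.0583
2.2 [-0.56  0.39 -0.29] 30.525
2.7 [-1.21  0.09 -1.62] 31.075
3.14 [-0.14  0.03 -1.07] 31.575
gap 0.748326078231355 [ 0.31 -0.04 -0.94] 32.075
```

View pics/z6.png

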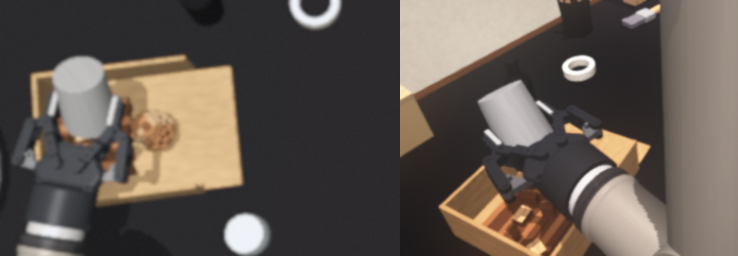

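```bash
python3 - <<'E'
from h import *
q=np.array(status.get_joint_positions())
for d in(-.3,.15,-.3,0): 
    x=q.copy();x[6]+=d;bot.set_joints(x.tolist())
bot.wait(.3)
p=np.array(status.get_ee_pos());bot.movel([p[0],p[1],p[2]+.06],rate=.15)
q=np.array(status.get_joint_positions());q[6]-=np.pi;bot.set_joints(q.tolist())
up=pose([*CUP,.13],-70,60,0); print(ik(*up)); bot.movep(*up)
print('gap',status.get_finger_gap(),np.round(status.get_contact_force(),2),status.get_time())
t=snap('top','top5')['image'][:,:,::-1];s=snap('side','side5')['image'][:,:,::-1]
f=lambda a,w,h:cv2.resize(a,(w,h),interpolation=cv2.INTER_CUBIC)
cv2.imwrite('pics/z7.png',np.vstack([np.hstack([f(t[150:270,90:240],400,320),f(t[190:310,390:540],400,320)]),np.hstack([f(s[230:400,90:320],379,280),np.zeros((280,421,3),np.uint8)])]))
E
```

```text
[ 0.23467574  0.41261703 -0.07769161  2.36758231  1.85894393  0.93238528
 -1.15642487]
gap 0.7484359171986642 [-0.04  0.41 -1.64] 39.8333
```

View pics/z7.png

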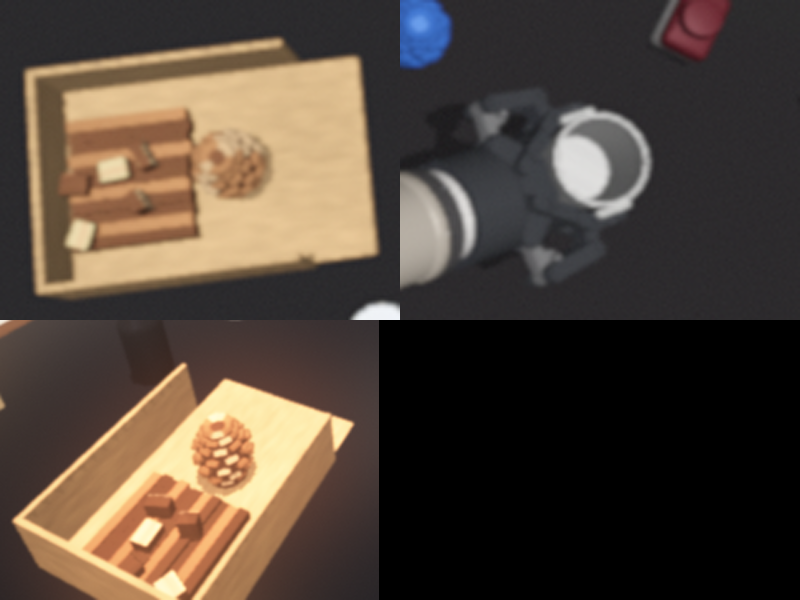

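The cup is empty, all five chips lie on the bark in the box, and the cone is still standing. Next: set the cup down.

```bash
python3 - <<'E'
from h import *
A=(-70,60,0)
print(bot.movel(*pose([*CUP,.0505],*A),rate=.06,force_limit=4),status.get_ee_pos(),pose([*CUP,.052],*A)[0])
set_gripper(1.0); bot.movel(*pose([*CUP,.052],*A,off=.17),rate=.12)
p=status.get_ee_pos();bot.movel([p[0],p[1],p[2]+.12],rate=.2)
bot.movep([.45,-.08,.28],[np.pi,0,BY+np.pi/2])
print(status.get_time())
t=snap('top','top6')['image'][:,:,::-1];s=snap('side','side6')['image'][:,:,::-1]
f=lambda a,w,h:cv2.resize(a,(w,h),interpolation=cv2.INTER_CUBIC)
cv2.imwrite('pics/z8.png',np.vstack([f(t[90:310,80:560],800,367),f(s[100:400,90:560],360,230)[:, :].copy() if 0 else cv2.copyMakeBorder(f(s[100:400,90:560],360,230),0,0,0,440,cv2.BORDER_CONSTANT)]))
E
```

```text
True [ 0.44401051 -0.31978829  0.07848801] [0.44409769709824676, -0.31968252056983254, 0.07800000000000001]Traceback (most recent call last):
  File "<stdin>", line 4, in <module>
plant.Unreachable: the arm cannot follow that straight line within its joint ranges
```

```bash
python3 - <<'E'
from h import *
A=(-70,60,0)
for off in(.15,.14,.13,.12):
    try: bot.movel(*pose([*CUP,.0525],*A,off=off),rate=.1);print(off);break
    except bot.Unreachable: pass
p=status.get_ee_pos();print(p)
try: bot.movel([p[0],p[1],p[2]+.1],rate=.2)
except bot.Unreachable: print('no lift')
if off>.12 or status.get_ee_pos()[2]>.15: bot.movep([.45,-.08,.28],[np.pi,0,BY+np.pi/2])
print(status.get_time())
t=snap('top','top6')['image'][:,:,::-1];s=snap('side','side6')['image'][:,:,::-1]
f=lambda a,w,h:cv2.resize(a,(w,h),interpolation=cv2.INTER_CUBIC)
cv2.imwrite('pics/z8.png',np.vstack([f(t[90:310,80:560],800,367),cv2.copyMakeBorder(f(s[100:400,90:560],360,230),0,0,0,440,cv2.BORDER_CONSTANT)]))
E
```

```text
0.14
[ 0.4179612  -0.24842301  0.12244226]
44.5667
```

View pics/z8.png

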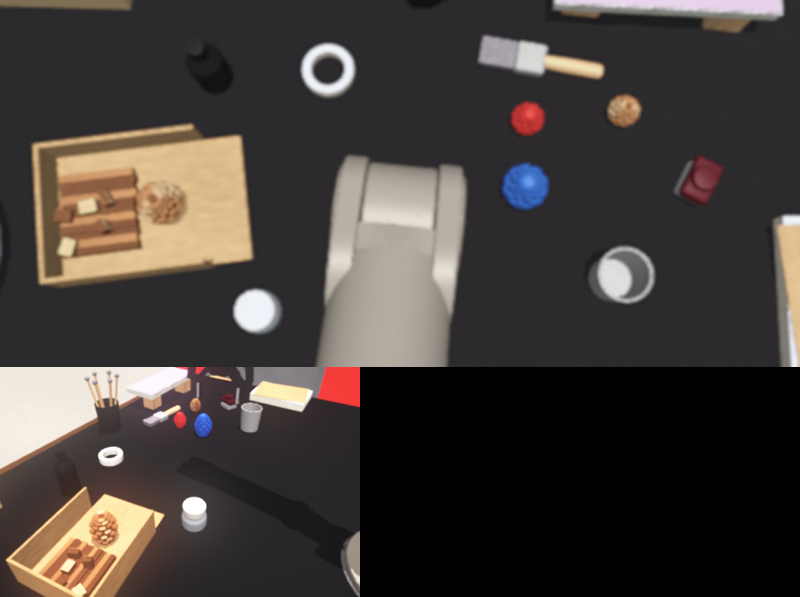

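The cup stands empty and upright at (625,275). The bark, cone and five chips are in the box, and the rest is where it was.

```bash
python3 -c "
from h import *
print(workorder.job_done())"
```

```text
the job is handed in; nothing more can be done
None
```

The job is handed in at about 45 s: the last pictures show the bark slab flat in the box, the cone standing clear of the open edge, all five chips on the bark, the empty tumbler upright on the table, and the other objects not visibly moved.

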